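Dispense the orange wax tin with the rocker paddle

ROBOT

A 7-joint arm with a two-finger parallel gripper is mounted at the origin on the work surface. World frame = base frame: x ahead of the robot, y to its left, z up, the work surface at z = 0. Lengths are in m, angles in rad, forces in N, time in s.
With the tool pointing down it reaches from about 0.4 to 0.85 m from the base axis. Payload 10.4 kg.
Tool frame: the origin (TCP) lies on the centre line of the jaws, within the pads' length; the fingertips stand 25 mm ahead of it and the grasp point (between the pads) lies 6 mm ahead of it; y points along the fingers, x is the direction in which the jaws open and shut, and the axes are right-handed (so a half turn about y gives the same grasp; the last joint's range is limited). The gripper opens to 85 mm and grips with 20 to 120 N. Pads are 22 mm wide; open, the fingers measure 114 mm over their backs; the gripper's body (76 mm by 85 mm) begins 54 mm behind the grasp point. The pads swing forward as they close: fully open they stand 13 mm farther back than shut.
Start: joints at [-1.252, 0.332, -0.065, 1.46, 0.022, 1.35, -0.088], TCP at [0.209, 0.589, 0.256] pointing down, gripper open.
Joint ranges: [-2.6, 2.6], [-0.5, 2.12], [-1.47, 1.34], [0.16, 2.42], [-1.27, 4.41], [0.06, 2.06], [-2.6, 2.6]. Speed limits (rad/s): [2.22, 2.22, 2.79, 2.79, 3.14, 3.14, 3.14].

INTERFACE

Orientations are given as a unit quaternion [x, y, z, w].
In Python, from plant import env gives the robot as it stands. The module is installed in compiled form; this text tells all that it offers.
- The arm moves only by the tool send_rows, never from a script. Its argument "motion" is a list of rows, each an object with "travel": the shift along the tool's x, y, z in cm, a list of three; "turn": the turn about the tool's y in rad. In form: [{"travel": [dx, dy, dz], "turn": turn}, ...]. A call has exactly 5 rows; each row is the pose to reach, as a shift and turn from the pose commanded when the call began, along the tool's axes at that moment; what a row does not reach only later rows make up. A row lasts 1/8 s, in which the tool goes at most 62.5 mm and 10.7 degrees, less where a joint would pass 70% of its speed; a pose out of reach is approached as far as the arm can. A call with a gripper value outside its range is refused whole. "fingers" is the closure, from 0 (fully open) to 1 (shut), set as the call begins (left out, the last holds). The fingers move at their own pace and stop on an object; "newtons" is the grip in N (left out, the last holds). Time passes only in rows, so rows that repeat a pose let the fingers close, or fill a call up. It gives the time, the measured TCP pose, the force and the opening at its end, in the units of the state.
- env.sense(): the state, without advancing time (a new reading comes with each control period).
- env.camera(name): name is "side" or "top" or "wrist"; returns the picture (384x512x3 uint8, blue, green, red); there is no depth.
- env.get_calibration(name): a dict with "vfov" (degrees; the focal length in pixels is half the picture's height over the tangent of half this angle, whatever the lens; pixels are square), "cx", "cy" (the principal point, pixels), "k1" (the pictures are not rectified: a ray, as slopes to the right and down, at radius r is drawn at 1 + k1 r^2 times it, then the intrinsics apply), "T" (4x4, takes a point from camera to world coordinates). Camera axes: x right, y down, z forward; pixel columns grow to the right and rows downward; lengths in m; the calibration is good to about 2 mm. A picture is of the moment at which its call begins: read the wrist's pose just before it. get_calibration takes no time and is no camera call; for the wrist camera it gives the pose at the moment of the call.
- env.sign_off(): hands the job in, once; it reports no verdict.
The state is a dict: "clock": time; "q": joint angles; "dq": joint speeds; "effort": joint torques, N m; "position": TCP position; "tool_rot": TCP orientation; "contact_force": force on the tool from outside, world axes, zero at the start; "wrist_torque": the same for the moment, N m; "grip_width": finger opening in m.
Only numpy, scipy, OpenCV 4.12 (cv2) and the standard library are available. Lean on these libraries where they do the work, as an engineer would, in place of code of your own. Each camera call takes 0.05 s, during which the arm holds its last target. There are 200 camera calls.

TASK

Let the orange wax tin out of the three-lane dispenser: with your fingertips press down the black paddle of the lane the orange tin lies in, so that the other end of its lever lifts the gate, and keep it down until the tin has rolled out against the catch lip; then let the paddle come back up so that the gate is shut again. Leave the other two tins behind their shut gates, do not touch any tin yourself, and do not disturb the things standing around.

Things in the scene. Friction and masses are not known exactly. Their poses are not given: they have to be found in the camera images.
- dispenser: White three-lane tin dispenser, fixed, 315 x 222 x 125 mm. Origin on the bench under the lever axle (115 mm up). +x runs downhill along the lanes: paddles at x = -90 mm, gates at 100, catch lip at 184 (46 tall). +y is left seen from the paddles; lanes at y = 70, 0, -70 mm, 60 wide. Each lane has a rocking lever, black paddle at -x, yellow gate at +x; its tin rolls down by itself once the gate is up.
- lever_left (a joint): Rocking lever of the left lane, rad: 0 = level, gate shut (a spring returns it here when let go); grows as its paddle is pressed down and the gate rises; stop at 0.45. The tin gets free at about 0.3. Pressing the paddle takes about 2 to 4 N.
- paddle_left (a point): Centre of the top face of the left lane's black paddle (50 x 50 mm, 8 mm thick), 90 mm from the axle and 5 mm above its height; 120 mm above the bench at rest, sinks 39 mm at the lever's stop, with free room beneath. Axes are those of the lever (x towards the gate).
- lever_middle (a joint): Rocking lever of the middle lane, rad: 0 = level, gate shut (a spring returns it here when let go); grows as its paddle is pressed down and the gate rises; stop at 0.45. The tin gets free at about 0.3. Pressing the paddle takes about 2 to 4 N.
- paddle_middle (a point): Centre of the top face of the middle lane's black paddle (50 x 50 mm, 8 mm thick), 90 mm from the axle and 5 mm above its height; 120 mm above the bench at rest, sinks 39 mm at the lever's stop, with free room beneath. Axes are those of the lever (x towards the gate).
- lever_right (a joint): Rocking lever of the right lane, rad: 0 = level, gate shut (a spring returns it here when let go); grows as its paddle is pressed down and the gate rises; stop at 0.45. The tin gets free at about 0.3. Pressing the paddle takes about 2 to 4 N.
- paddle_right (a point): Centre of the top face of the right lane's black paddle (50 x 50 mm, 8 mm thick), 90 mm from the axle and 5 mm above its height; 120 mm above the bench at rest, sinks 39 mm at the lever's stop, with free room beneath. Axes are those of the lever (x towards the gate).
- orange_tin: Orange cylindrical ski-wax tin, 36 mm across, 54 mm long, 60 g, lying across one of the lanes behind its gate (which lane differs each time). Origin at its centre, y along its axis. Behind the gate its centre is about 79 mm ahead (+x) of the dispenser's origin; resting at the catch lip, 166 mm ahead and about 39 mm above the bench.
- blue_tin: Blue cylindrical ski-wax tin, 36 mm across, 54 mm long, 60 g, lying across one of the lanes behind its gate (which lane differs each time). Origin at its centre, y along its axis. Behind the gate its centre is about 79 mm ahead (+x) of the dispenser's origin; resting at the catch lip, 166 mm ahead and about 39 mm above the bench.
- green_tin: Green cylindrical ski-wax tin, 36 mm across, 54 mm long, 60 g, lying across one of the lanes behind its gate (which lane differs each time). Origin at its centre, y along its axis. Behind the gate its centre is about 79 mm ahead (+x) of the dispenser's origin; resting at the catch lip, 166 mm ahead and about 39 mm above the bench.
- cork_block: Cork block 100 x 55 x 35 mm, loose, beside the dispenser. Origin at the centre of its underside. To be left alone.
- scraper: Clear plastic scraper 140 x 60 x 5 mm, lying loose beside the dispenser. Origin at the centre of its underside. To be left alone.
- wax_block: Orange wax block 90 x 45 x 25 mm (not a tin), loose, out on the left of the bench. Origin at the centre of its underside. To be left alone.
- steel_brush: Stainless brush with wooden back, 130 x 50 x 38 mm, loose, out on the left. Origin at the centre of its underside. To be left alone.
- cleaner: White cleaner bottle 60 mm across, 160 mm tall, loose, out on the right. Origin at the centre of its underside. To be left alone.
- tape_roll: Blue tape roll, 90 mm across, 24 mm tall, loose, out on the right. Origin at the centre of its underside. To be left alone.
Not all that is in view belongs to the job. Of the things that look like the blue_tin, the larger one is meant. What is shaped like the orange_tin but red is not meant.

How it is judged:
On the way, in this order (a step that is already met when the one before it is completed fails the run):
1. the paddle of the orange tin's lane is being pressed down by the fingers and its gate starts to rise (((value of joint lever_left above 0.08 rad and y of orange_tin in the frame of dispenser between 0.035 and 0.105 m and contact force between the fingers and dispenser above 0.5 N and horizontal distance between the grasp point and paddle_left below 0.06 m) or (value of joint lever_middle above 0.08 rad and y of orange_tin in the frame of dispenser between -0.035 and 0.035 m and contact force between the fingers and dispenser above 0.5 N and horizontal distance between the grasp point and paddle_middle below 0.06 m) or (value of joint lever_right above 0.08 rad and y of orange_tin in the frame of dispenser between -0.105 and -0.035 m and contact force between the fingers and dispenser above 0.5 N and horizontal distance between the grasp point and paddle_right below 0.06 m))), for 0.05 s.
2. the orange tin has rolled out to the catch lip while its paddle is still held down (((x of orange_tin in the frame of dispenser between 0.145 and 0.185 m and z of orange_tin in the frame of dispenser between 0.02 and 0.06 m and y of orange_tin in the frame of dispenser between -0.11 and 0.11 m and value of joint lever_left above 0.2 rad and y of orange_tin in the frame of dispenser between 0.035 and 0.105 m and contact force between the fingers and dispenser above 0.5 N and horizontal distance between the grasp point and paddle_left below 0.06 m) or (x of orange_tin in the frame of dispenser between 0.145 and 0.185 m and z of orange_tin in the frame of dispenser between 0.02 and 0.06 m and y of orange_tin in the frame of dispenser between -0.11 and 0.11 m and value of joint lever_middle above 0.2 rad and y of orange_tin in the frame of dispenser between -0.035 and 0.035 m and contact force between the fingers and dispenser above 0.5 N and horizontal distance between the grasp point and paddle_middle below 0.06 m) or (x of orange_tin in the frame of dispenser between 0.145 and 0.185 m and z of orange_tin in the frame of dispenser between 0.02 and 0.06 m and y of orange_tin in the frame of dispenser between -0.11 and 0.11 m and value of joint lever_right above 0.2 rad and y of orange_tin in the frame of dispenser between -0.105 and -0.035 m and contact force between the fingers and dispenser above 0.5 N and horizontal distance between the grasp point and paddle_right below 0.06 m))), for 0.2 s.
At the end, for the whole second after the job is handed in: The orange tin lies at rest in the catch, its centre 145 to 185 mm ahead of the dispenser's origin and 20 to 60 mm above the bench; all three levers are back within 0.04 rad of level (gates shut); the blue and green tins are still behind their gates (x of orange_tin in the frame of dispenser between 0.145 and 0.185 m and z of orange_tin in the frame of dispenser between 0.02 and 0.06 m and y of orange_tin in the frame of dispenser between -0.11 and 0.11 m and linear speed of orange_tin below 0.02 m/s and value of joint each of lever_left, lever_middle, lever_right below 0.04 rad and x of blue_tin in the frame of dispenser between 0.03 and 0.1 m and z of each of blue_tin, green_tin in the frame of dispenser below 0.09 m and x of green_tin in the frame of dispenser between 0.03 and 0.1 m); the robot touches nothing.
It fails at once if the lever of a lane without the orange tin is pressed (over 0.12 rad) ((value of joint lever_left above 0.12 rad and not (y of orange_tin in the frame of dispenser between 0.035 and 0.105 m)) or (value of joint lever_middle above 0.12 rad and not (y of orange_tin in the frame of dispenser between -0.035 and 0.035 m)) or (value of joint lever_right above 0.12 rad and not (y of orange_tin in the frame of dispenser between -0.105 and -0.035 m))).
It fails at once if the robot touches a tin (contact force between any of the fingers, the arm and orange_tin above 0.3 N or contact force between any of the fingers, the arm and blue_tin above 0.3 N or contact force between any of the fingers, the arm and green_tin above 0.3 N).
It fails at once if a tin is lifted out of the dispenser (z of any of orange_tin, blue_tin, green_tin in the frame of dispenser above 0.1 m).
It fails at once if a thing standing around is moved by more than 20 mm (distance of any of cork_block, scraper, wax_block, steel_brush, cleaner, tape_roll from where it was at the start of the episode above 0.02 m).
It also fails if it takes over 32 s, if anything falls off the work surface, if the arm or the gripper's body presses on something with over 40 N, if the wrist force passes 120 N, or if a joint passes its speed limit or range.

## Working session

There is one attempt and no reset: what is moved stays moved. The work goes in short steps, Python scripts to look and compute and a tool call to move; the robot and the scene stay as the last step left them, time stands still between calls to the robot, and variables do not carry over. Pictures are saved under pics/ and viewed, about 8 in all and at most 12, crops included, and the job is handed in when it is done.

Besides the shell and the picture viewer there is one more tool, called in YAML: its name, and indented under it one key for each argument. send_rows: Moves the arm, as the interface text tells. Its arguments: {"type":"object","properties":{"motion":{"type":"array","items":{"type":"object","properties":{"travel":{"type":"array","items":{"type":"number"}},"turn":{"type":"number"}}}},"fingers":{"type":"number"},"newtons":{"type":"number"}},"required":["motion"]}

```bash
mkdir -p pics
cat > h.py <<'E'
import numpy as np,cv2
from plant import env
def ray(c,u,v):
    f=192/np.tan(np.radians(c["vfov"])/2)
    d=np.array([(u-c["cx"])/f,(v-c["cy"])/f]); p=d.copy()
    for _ in range(30): p=d/(1+c["k1"]*(p@p))
    T=np.array(c["T"]); return T[:3,3],T[:3,:3]@np.array([p[0],p[1],1])
def onz(c,u,v,z):
    o,d=ray(c,u,v); return o+d*(z-o[2])/d[2]
def pix(c,P):
    T=np.array(c["T"]);f=192/np.tan(np.radians(c["vfov"])/2)
    q=T[:3,:3].T@(np.array(P)-T[:3,3]);s=q[:2]/q[2];s=s*(1+c["k1"]*(s@s));return s*f+[c["cx"],c["cy"]]
E
python3 - <<'E'
from h import *
s=env.sense();print(s)
for n in("top","side"):
    im=env.camera(n);cv2.imwrite(f"pics/{n}0.png",im);c=env.get_calibration(n);print(n,c)
a=[cv2.imread(f"pics/{n}0.png") for n in("top","side")]
for n,x in zip(("top","side"),a): cv2.imwrite(f"pics/{n}0b.png",cv2.resize(x,(800,600),interpolation=cv2.INTER_CUBIC))
E
```

```text
{'clock': 0.0, 'q': array([-1.25162997,  0.33287322, -0.06470203,  1.46096435,  0.02160498,
        1.3498804 , -0.0884777 ]), 'dq': array([ 1.33778491e-03,  5.41332064e-04, -4.33481763e-04,  2.32503099e-04,
       -1.01248048e-04, -1.12903424e-03,  9.71551732e-06]), 'effort': array([ 3.22158476e-04, -6.25448084e+01,  4.93094896e-02, -3.91596937e+01,
        1.61531952e-02,  1.01727553e-02,  3.14346300e-05]), 'position': array([0.2093586 , 0.58852717, 0.25550407]), 'tool_rot': array([ 0.57804564,  0.40730647, -0.40810258, -0.57742269]), 'contact_force': array([-0.34539118,  0.44067044, -0.91194278]), 'wrist_torque': array([ 0.04742527,  0.06203492, -0.01791643]), 'grip_width': 0.08524847288387644}
top {'vfov': 47.96924284861004, 'cx': 260.51309781089486, 'cy': 190.96471220842554, 'k1': -0.1661686747336232, 'T': array([[ 0.01098945, -0.99457714,  0.10341927,  0.43401274],
       [-0.99983485, -0.01242648, -0.01326109,  0.01986129],
       [ 0.01447431, -0.10325646, -0.99454944,  1.567637  ],
       [ 0.        ,  0.        ,  0.        ,  1.        ]])}
side {'vfov': 46.10441562699741, 'cx': 256.1020608358196, 'cy': 194.67035927409594, 'k1': -0.03558123013495285, 'T': array([[-0.88569006, -0.35863033,  0.2948515 ,  0.19509642],
       [-0.46418896,  0.69638761, -0.54733254,  0.72741184],
       [-0.00904089, -0.6216338 , -0.78325582,  1.09287309],
       [ 0.        ,  0.        ,  0.        ,  1.        ]])}
```

View pics/top0b.png

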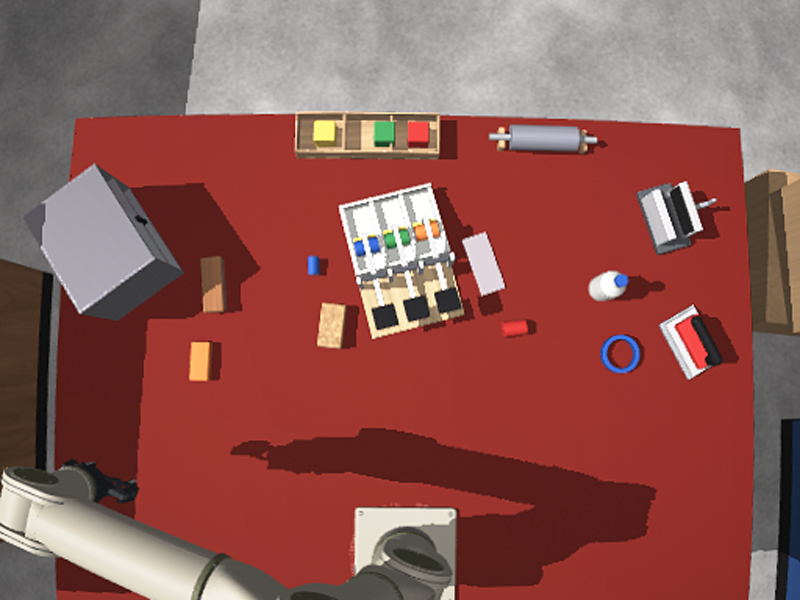

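View pics/side0b.png

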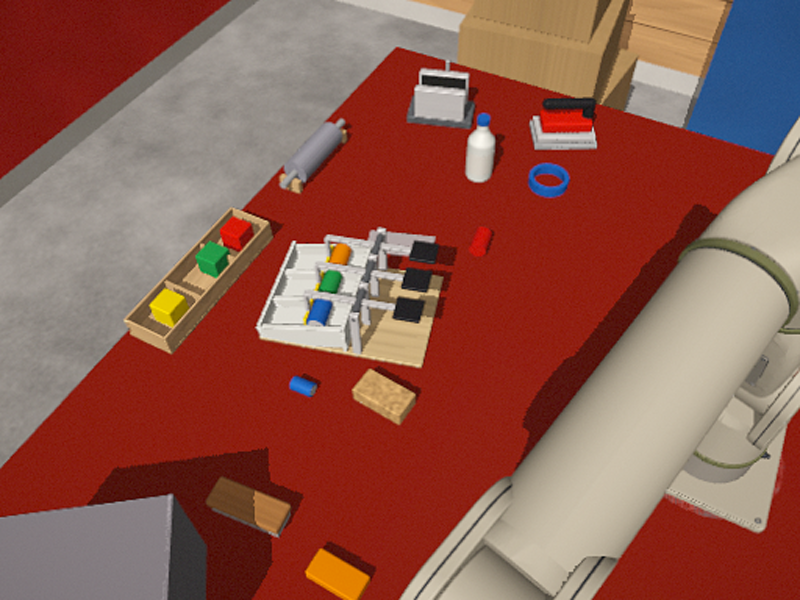

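The top view shows the dispenser at about (405,260)/800. Three things are orange-like:
- a cylinder in the right lane at (428,230)
- a red cylinder at (514,327), which is the wrong colour and loose on the bench
- the wax block at (200,360), a box

The right-lane cylinder fits, because it is orange and lies behind a gate. Its paddle is the black square at (447,300). The next crop should confirm this while I measure.

Run:
```python
from h import *
from scipy.spatial.transform import Rotation as R
im=cv2.imread("pics/top0.png");c=env.get_calibration("top")
def blobs(m,lo,hi):
    n,l,st,ce=cv2.connectedComponentsWithStats(m.astype(np.uint8));return [(ce[i],st[i,4]) for i in range(1,n) if lo<st[i,4]<hi]
roi=np.zeros(im.shape[:2],bool);roi[115:220,215:300]=1
P=[]
for ce,a in blobs((im.max(2)<50)&roi,60,400):
    p=onz(c,*ce,.12);P.append(p);print("paddle",ce,a,p)
hsv=cv2.cvtColor(im,cv2.COLOR_BGR2HSV)
for nm,l,h in(("orange",8,20),("green",45,80),("blue",100,125)):
    m=(hsv[...,0]>=l)&(hsv[...,0]<=h)&(hsv[...,1]>170)&(hsv[...,2]>110)&roi; m[175:]=0
    print(nm,[(ce.round(1),a,onz(c,*ce,.075).round(3)) for ce,a in blobs(m,15,400)])
P=sorted(P,key=lambda p:p[1]);
if len(P)>=2:
    d=P[-1]-P[0];print("spacing",np.linalg.norm(d),"yaw of disp y",np.arctan2(d[1],d[0])-np.pi/2)
r=R.from_quat(env.sense()["tool_rot"]).as_matrix();print(r.round(3))
print("side check");cs=env.get_calibration("side")
for p in P: print(pix(cs,p)*800/512)
cv2.imwrite("pics/crop.png",cv2.resize(im[110:225,205:335],None,fx=5,fy=5,interpolation=cv2.INTER_CUBIC))
```

```text
paddle [286.14201183 191.55621302] 169 [ 0.58361999 -0.08602231  0.12      ]
paddle [266.24390244 196.73170732] 164 [ 0.56525542 -0.01896381  0.12      ]
paddle [246.12751678 201.93288591] 149 [0.54685629 0.04853645 0.12      ]
orange [(array([269.6, 151.2]), np.int32(20), array([ 0.73 , -0.03 ,  0.075]))]
green []
blue [(array([239.3, 156.3]), np.int32(42), array([0.711, 0.076, 0.075])), (array([229.7, 158.3]), np.int32(45), array([0.703, 0.109, 0.075]))]
spacing 0.13949060848372744 yaw of disp y 0.26670748753395257
[[ 0.335 -0.    -0.942]
 [ 0.942 -0.001  0.335]
 [-0.001 -1.    -0.   ]]
side check
[422.69922717 250.3010599 ]
[415.25801441 277.87074349]
[407.2085095  307.51046312]
```

View pics/crop.png

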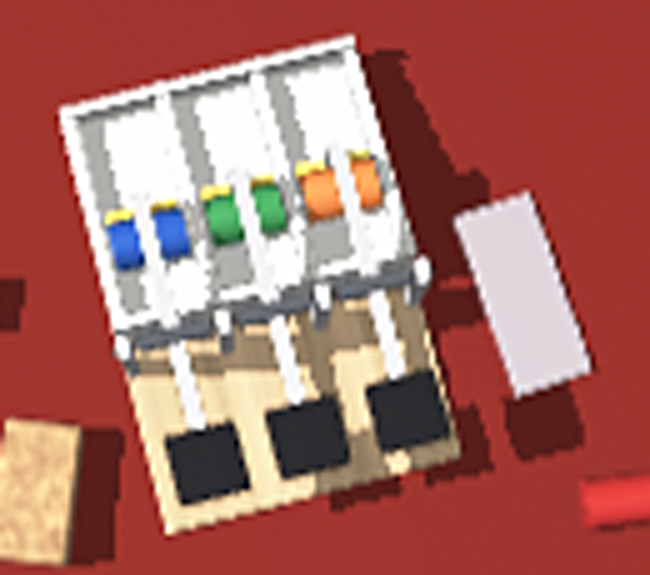

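The crop confirms it: orange is in the right lane, crop (340,190), with green in the middle and blue on the left. The paddle is at crop (408,410). Paddle spacing measures 139.5 mm against 140, and the side view agrees. The right paddle is at (0.584, -0.086). I'll swing over it with the fingers shut.

send_rows:
  motion:
    - {"travel":[-3.4,0,-3.9],"turn":0}
    - {"travel":[-6.8,0,-7.7],"turn":0}
    - {"travel":[-10.2,0,-11.6],"turn":0}
    - {"travel":[-13.6,0,-15.4],"turn":0}
    - {"travel":[-17,0,-19.3],"turn":0}
  fingers: 1
  newtons: 20

```text
clock: 0.72
position: [0.3349, 0.3623, 0.2561]
tool_rot: [-0.578, -0.408, 0.408, 0.578]
contact_force: [1.4, -0.7, 0.6]
grip_width: -0.0001
```

send_rows:
  motion:
    - {"travel":[-3.4,0,-3.9],"turn":0}
    - {"travel":[-6.8,0,-7.7],"turn":0}
    - {"travel":[-10.2,0,-11.6],"turn":0}
    - {"travel":[-13.6,0,-15.4],"turn":0}
    - {"travel":[-17,0,-19.3],"turn":0}

```text
clock: 1.35
position: [0.4596, 0.1376, 0.2562]
tool_rot: [-0.578, -0.408, 0.408, 0.578]
contact_force: [-0.2, -0.1, -0.2]
grip_width: 0.0004
```

send_rows:
  motion:
    - {"travel":[-3.4,0,-3.9],"turn":0}
    - {"travel":[-6.8,0,-7.7],"turn":0}
    - {"travel":[-10.2,0,-11.6],"turn":0}
    - {"travel":[-13.6,0,-15.4],"turn":0}
    - {"travel":[-17,0,-19.3],"turn":0}

```text
clock: 1.98
position: [0.5846, -0.087, 0.2561]
tool_rot: [-0.578, -0.408, 0.408, 0.578]
contact_force: [-0.0, 1.0, 0.9]
grip_width: 0.0004
```

send_rows:
  motion:
    - {"travel":[0,1,0],"turn":0}
    - {"travel":[0,2,0],"turn":0}
    - {"travel":[0,3,0],"turn":0}
    - {"travel":[0,4,0],"turn":0}
    - {"travel":[0,5.5,0],"turn":0}

```text
clock: 2.6
position: [0.5842, -0.0851, 0.2008]
tool_rot: [0.578, 0.408, -0.408, -0.578]
contact_force: [-0.4, -0.3, -0.5]
grip_width: 0.0001
```

Run:
```python
from h import *
from scipy.spatial.transform import Rotation as R
s=env.sense();print(s["clock"],s["position"],s["contact_force"],s["grip_width"]);print(R.from_quat(s["tool_rot"]).as_matrix().round(3))
c=env.get_calibration("wrist");w=env.camera("wrist");cv2.imwrite("pics/w1.png",w)
print([pix(c,[.584,-.086,.12]).round(0)])
m=env.camera("side");cv2.imwrite("pics/s1.png",cv2.resize(m[130:250,150:320],None,fx=4.5,fy=4.5))
```

```text
2.6 [ 0.5841656  -0.08508565  0.20080697] [-0.40101149 -0.25046688 -0.49154658] 5.0609800081888954e-05
[[ 0.334  0.001 -0.942]
 [ 0.942  0.     0.334]
 [ 0.001 -1.    -0.001]]
[array([253., 211.])]
```

View pics/w1.png

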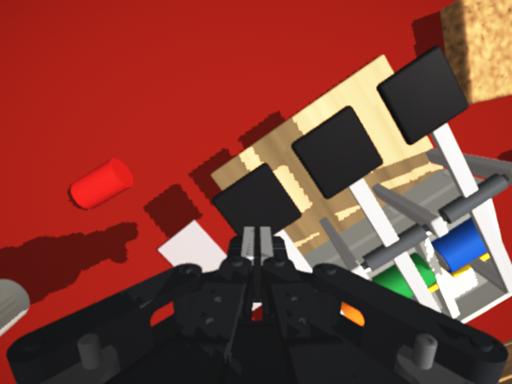

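The wrist view shows the right paddle centred at about (257,205), against a predicted (253,211), so the aim holds to a few mm. The fingertips are above it. Now I'll press.

send_rows:
  motion:
    - {"travel":[0,1.5,0],"turn":0}
    - {"travel":[0,3,0],"turn":0}
    - {"travel":[0,4.5,0],"turn":0}
    - {"travel":[0,5.5,0],"turn":0}
    - {"travel":[0,6.2,0],"turn":0}

```text
clock: 3.32
position: [0.5838, -0.0857, 0.1387]
tool_rot: [-0.578, -0.407, 0.408, 0.578]
contact_force: [-1.4, 0.4, 2.5]
grip_width: -0.0
```

send_rows:
  motion:
    - {"travel":[0,0.5,0],"turn":0}
    - {"travel":[0,1,0],"turn":0}
    - {"travel":[0,1.5,0],"turn":0}
    - {"travel":[0,2,0],"turn":0}
    - {"travel":[0,2.2,0],"turn":0}

```text
clock: 3.95
position: [0.5843, -0.0857, 0.1172]
tool_rot: [0.578, 0.408, -0.408, -0.578]
contact_force: [0.9, 0.1, 3.4]
grip_width: -0.0
```

Run:
```python
from h import *
s=env.sense();print(s["clock"],s["position"],s["contact_force"])
m=env.camera("side");t=env.camera("top")
cv2.imwrite("pics/p2.png",np.vstack([cv2.resize(m[130:250,150:320],(425,300)),cv2.resize(t[110:220,205:361],(425,300))]))
```

```text
3.95 [ 0.58426939 -0.0856967   0.11719429] [0.93379952 0.07427656 3.39125348]
```

View pics/p2.png

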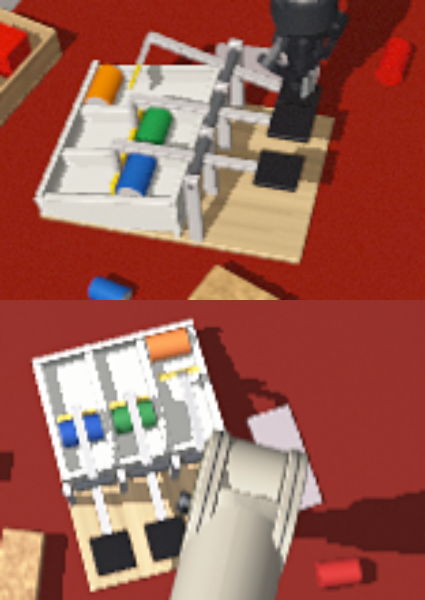

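The orange tin has rolled out to the catch lip (lower panel, about (168,346)). Its gate is up, and the green and blue tins are still behind theirs. I'll hold briefly, then release slowly.

send_rows:
  motion:
    - {"travel":[0,0.2,0],"turn":0}
    - {"travel":[0,0.2,0],"turn":0}
    - {"travel":[0,0.2,0],"turn":0}
    - {"travel":[0,0.2,0],"turn":0}
    - {"travel":[0,0.2,0],"turn":0}

```text
clock: 4.68
position: [0.5841, -0.0857, 0.1153]
tool_rot: [-0.578, -0.408, 0.408, 0.578]
contact_force: [0.5, 1.0, 4.6]
grip_width: -0.0002
```

send_rows:
  motion:
    - {"travel":[0,0,0],"turn":0}
    - {"travel":[0,0,0],"turn":0}
    - {"travel":[0,0,0],"turn":0}
    - {"travel":[0,0,0],"turn":0}
    - {"travel":[0,0,0],"turn":0}

```text
clock: 5.3
position: [0.584, -0.0857, 0.1153]
tool_rot: [-0.578, -0.408, 0.408, 0.578]
contact_force: [-0.1, -0.0, 4.2]
grip_width: -0.0002
```

send_rows:
  motion:
    - {"travel":[0,-0.7,0],"turn":0}
    - {"travel":[0,-1.4,0],"turn":0}
    - {"travel":[0,-2.1,0],"turn":0}
    - {"travel":[0,-2.8,0],"turn":0}
    - {"travel":[0,-3.5,0],"turn":0}

```text
clock: 5.92
position: [0.5842, -0.0855, 0.1508]
tool_rot: [0.578, 0.408, -0.408, -0.578]
contact_force: [-0.4, 0.2, 0.7]
grip_width: -0.0001
```

send_rows:
  motion:
    - {"travel":[0,-2,0],"turn":0}
    - {"travel":[0,-4,0],"turn":0}
    - {"travel":[0,-6,0],"turn":0}
    - {"travel":[0,-8,0],"turn":0}
    - {"travel":[0,-10,0],"turn":0}

```text
clock: 6.55
position: [0.5841, -0.0854, 0.2511]
tool_rot: [-0.578, -0.408, 0.408, 0.578]
contact_force: [0.5, -0.4, -0.5]
grip_width: 0.0001
```

send_rows:
  motion:
    - {"travel":[0,0,3],"turn":0}
    - {"travel":[0,0,6],"turn":0}
    - {"travel":[0,0,9],"turn":0}
    - {"travel":[0,0,9],"turn":0}
    - {"travel":[0,0,9],"turn":0}

```text
clock: 7.18
position: [0.4997, -0.0555, 0.2507]
tool_rot: [0.578, 0.408, -0.407, -0.578]
contact_force: [-0.8, -0.0, 0.1]
grip_width: 0.0004
```

Run:
```python
from h import *
s=env.sense();print(s["clock"],s["position"],s["contact_force"])
m=env.camera("side");t=env.camera("top")
cv2.imwrite("pics/p3.png",np.vstack([cv2.resize(m[130:250,150:320],(425,300)),cv2.resize(t[110:220,205:361],(425,300))]))
c=env.get_calibration("top");h=cv2.cvtColor(t,cv2.COLOR_BGR2HSV)
k=((h[...,0]>=8)&(h[...,0]<=20)&(h[...,1]>150)&(h[...,2]>120));k[:110]=0;k[150:]=0;k[:,:250]=0;k[:,300:]=0
v,u=np.nonzero(k);p=onz(c,u.mean(),v.mean(),.05)
a=.267;x=np.array([np.cos(a),np.sin(a)]);y=np.array([-x[1],x[0]])
o=np.array([.584,-.086])+.09*x+.07*y;print(len(u),"orange in dispenser",(p[:2]-o)@x,(p[:2]-o)@y)
```

```text
7.175 [ 0.49973495 -0.05548475  0.2506523 ] [-0.80198175 -0.02569901  0.0759061 ]
136 orange in dispenser 0.16356112593800098 -0.06992372916336347
```

View pics/p3.png

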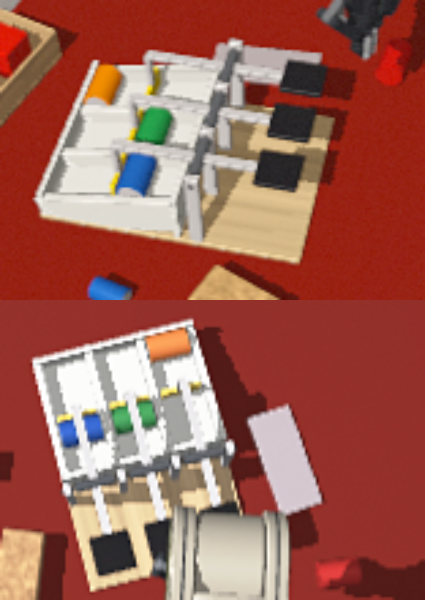

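The orange tin lies at x ≈ 164 mm in the catch. All three paddles are level, the gates are shut, and the robot is clear.

```bash
python3 -c "
from plant import env
print(env.sign_off(), env.sense()['clock'])"
```

```text
the job is handed in; nothing more can be done
the job is handed in; nothing more can be done
```

The orange tin is out: I found it in the right lane and pressed that lane's paddle with the shut fingertips (about 3–4.5 N). I held it down about 1.4 s past the picture that showed the tin at the lip, then lifted off, backed away and handed the job in.

In the last check the orange tin measured x ≈ 164 mm, y ≈ -70 mm in the dispenser frame, where 166 mm and -70 mm are expected. All three paddles looked level with their gates shut, and the green and blue tins were still behind theirs. The robot was clear of everything at about 7.2 s. The cork block and scraper showed no movement in the crops; I did not re-image the things farther out, but the arm's path stayed well above the bench. No check failed or disagreed. Lever angles were judged only by eye, and sign-off reports no verdict.

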